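# Turn the post foot for its last weld and hold the spark hood at 45 degrees

## Robot

A 6-joint arm with a two-finger parallel gripper is mounted at the origin on a cart in front of the work surface, level with it; the furniture and walls round the work are solid. World frame = base frame: x ahead of the robot, y to its left, z up, the work surface at z = 0. Lengths are in m, angles in rad, forces in N, time in s.
With the tool pointing down it reaches from about 0.375 to 0.9 m from the base axis. Payload 3.1 kg.
Tool frame: the origin (TCP) lies between the finger pads, 19 mm behind the fingertips; this is the grasp point; z points along the fingers, y is the line along which they close (so a half turn about z gives the same grasp; the last joint's range is limited). The gripper opens to 87 mm and grips with 3 to 60 N. Pads are 19 mm wide; open, the fingers measure 117 mm over their backs; the gripper's body (75 mm by 190 mm) begins 51 mm behind the grasp point.
Start: joints at [-1.325, 0.527, 1.433, -0, 1.181, -0.178], TCP at [0.258, -0.569, 0.241] pointing down, gripper open.
Joint ranges: [-3.08, 3.08], [-0.75, 2.2], [0.22, 2.44], [-1.43, 4.57], [0, 2.65], [-2.85, 2.85]. Speed limits (rad/s): [2.79, 2.79, 3.14, 3.14, 3.14, 3.14].

## Interface

Orientations are given as a unit quaternion [x, y, z, w].
In Python, from rig import get_obs, camera, hand_in, cut_out gives the robot as it stands.
- The arm moves only by the tool step_arm, never from a script. Its argument "rows" is a list of rows, each a list of 6 numbers: the shift along the world's x, y, z in m, then the turn, a rotation vector about the world's x, y, z in degrees. A call has 1 to 12 rows; each row shifts and turns the commanded pose from where the row before left it; what a row does not reach is not made up. A row lasts 1/8 s, in which the tool goes at most 62.5 mm and 10.7 degrees, less where a joint would pass 70% of its speed; a pose out of reach is approached as far as the arm can. A call is refused whole if a number of a shift passes 0.0625 or a number of a turn 10.7, either way. A call with a gripper value outside its range is refused whole. "jaw" is the finger opening in m, from 0 to 0.087, set as the call begins (left out, the last holds). The fingers move at their own pace and stop on an object; "squeeze" is the grip in N (left out, the last holds). Time passes only in rows, so rows that do not move let the fingers close. It gives the time, the measured TCP pose, the force, the opening and the grip force at its end, in the units of the state.
- get_obs(): the state, without advancing time (a new reading comes with each control period).
- camera(name): name is "scene" or "side" or "wrist"; returns a dict with "pixels" (400x640x3 uint8, blue, green, red), "depth" (400x640 float32, m along the optical axis (not along the pixel's ray), 0 where there is no reading), "fov_y" (degrees; the focal length in pixels is half the picture's height over the tangent of half this angle, whatever the lens; pixels are square), "cx", "cy" (the principal point, pixels), "extrinsics" (4x4, takes a point from camera to world coordinates); the wrist camera has in their place "mount" (4x4, takes a point from camera to tool coordinates, whose origin is the TCP and whose axes are the flange's). Camera axes: x right, y up, looking along -z (the intrinsics and any distortion apply to the point x, -y, -z); pixel columns grow to the right and rows downward; lengths in m; the calibration is good to about 2 mm. A picture is of the moment at which its call begins: read the wrist's pose just before it.
- hand_in(): hands the job in; it is judged then, once.
Trained networks look in the newest picture that a camera, given by its name, has taken for a name from the list of things; names that differ only in an ending like _2 or _b are one class to them, and where a whole thing is asked for, a point or a joint stands for the part that bears it (a point fixed in the world has none). Each returns a list of dicts, best first, with "confidence" (0 to 1); they miss things now and then, are a little off and sometimes report something else, mostly with a low value. They report only what shows in the picture. A call takes as long as a camera call. They do not tell look-alikes from the thing itself.
- cut_out(label, camera): "region" (400x640 bool, what is visible of it) and "extent" ([centre column, centre row, width, height] in pixels, round what is visible of it).
The state is a dict: "time": time; "q": joint angles; "joint_velocities": joint speeds; "joint_torque": joint torques, N m; "position": TCP position; "tool_rot": TCP orientation; "ft_force": force on the tool from outside, world axes, zero at the start; "moment": the same for the moment, N m; "grip_width": finger opening in m; "grip_force": force on a finger pad.
Only numpy, scipy, OpenCV 4.12 (cv2) and the standard library are available. Lean on these libraries where they do the work, as an engineer would, in place of code of your own. Each camera call takes 0.05 s, during which the arm holds its last target. There are 200 camera calls.

## Task

Three of the four welds round the post foot are ground: turn it in the grinding tray so that the last rough weld, the side with the chalk marks, faces the tray's open front, and set it upright, fully home against both the back fence and the side stop, and let go of it. Then take the spark hood by its bar, bring it forward from its parked position and hold it at 45 degrees above shut, so that I can put the locking pin in; do not let it drop down towards the work, and leave the other things on the bench alone. Finish while still holding the hood there: nothing else supports it.

Things in the scene. Friction and masses are not known exactly. Their poses are not given: they have to be found in the camera images.
- grinding_tray: Fixed steel grinding tray, 200 (x) x 250 (y) mm; origin on the bench, under the seated foot's centre; turned up to 0.3 rad. +x to its back, open front at -x, +y to its left. Bed top at z = 10 mm. Low cheeks at y = +-120 mm, 60 mm high; back plate at x = 88 mm, 102 mm high. Foot seated: its origin at x = 0, y = 0, z = 10 mm, axes parallel to the tray's..
- stop_corner (a point): corner where the faces of the two stops meet at the bed's top: tray x = +35, y = +35, z = 10 mm. Back fence (steel angle iron, 16 mm above the bed): face at tray x = +35 mm. Side stop (bolted steel block, 16 mm above the bed): face at tray y = +35 mm, from x = -22 to +14 mm
- hood_hinge (a point): middle of the hood's hinge line, which runs along the tray's y axis at tray x = +88 mm, z = 108 mm
- post_foot: Loose post foot, dark steel, 0.4 to 0.65 kg: upright 40 x 40 mm square tube, 70 mm tall, centred on a 70 x 70 x 8 mm plate (78 mm in all). Origin: centre of the underside, z up. Rough weld and chalk marks on its -x side; the other three welds are ground bright. Starts on the bed, 18 to 45 mm short of home in x and y, yawed 1.2 to 1.9 rad from the tray (rough weld to the tray's right, -y)
- rough_weld (a point): middle of the rough, lumpy brown weld bead, with a white chalk tick on the tube above it and a white chalk line on the plate in front of it: on the post foot's -x side, 20 mm from the middle and 10 mm above its underside
- spark_hood (a joint): angle of the spark hood (yellow sheet, 140 mm long, 232 mm wide, 36 mm skirts, 0.5 to 0.8 kg) on its free hinge, rad. 0 = shut, level over the work; grows as it swings up and back; pi/2 upright; starts parked at 1.85 to 1.95, leaning on its stop at 1.95. Let go, it leans back above about 1.65 and falls shut below about 1.5. 45 degrees = 0.785
- hood_bar (a point): middle of the hood's bar handle: round steel bar 12 mm thick, 100 mm free length, parallel to tray y, 188 mm from the hinge line, 39 mm beyond the hood's free edge (open gap). At hood angle a it is at tray x = 88 - 188 cos a, z = 108 + 188 sin a (mm). Can be pinched from above at any angle; turns between the fingers
- g_clamp: dark blue G-clamp, 171 mm long, lying at the left back. Bystander: leave it where it is
- spanner_19: steel spanner, 221 mm long, lying to the left of the tray. Bystander: leave it where it is
- angle_grinder: grey angle grinder, about 406 mm long and 88 mm high, lying to the right of the tray. Bystander: leave it where it is
- disc_stack: stack of dark grinding discs, 114 mm across, 18 mm high, at the left front. Bystander: leave it where it is
- spray_can: white and green spray can, 67 mm across, 199 mm tall, standing behind the tray on the left. Bystander: leave it where it is
Not all that is in view belongs to the job. Of the things that look like the post_foot, the largest one is meant.

How it is judged:
On the way:
1. the post foot stands seated against both stops, rough weld to the front, let go, while the hood is still parked back (x of post_foot in the frame of grinding_tray between -0.003 and 0.003 m and y of post_foot in the frame of grinding_tray between -0.003 and 0.003 m and z of post_foot in the frame of grinding_tray below 0.013 m and angle between the x axis of post_foot and the x axis of grinding_tray, either way round below 0.07 rad and x of rough_weld in the frame of grinding_tray below -0.014 m and angle between post_foot's own z axis and vertical below 0.05 rad and linear speed of post_foot below 0.01 m/s and contact force between the fingers and post_foot below 0.1 N and value of joint spark_hood above 1.5 rad), for 0.3 s.
At the end, for the whole second after the job is handed in: Post foot upright on the bed, untouched, rough weld to the front, within 3 mm of home against fence and side stop and 4 degrees of square; fingers hold the hood still by its bar (tool point within 75 mm of the bar's middle) at 45 degrees +-4, and nothing else carries it (x of post_foot in the frame of grinding_tray between -0.003 and 0.003 m and y of post_foot in the frame of grinding_tray between -0.003 and 0.003 m and z of post_foot in the frame of grinding_tray below 0.013 m and angle between the x axis of post_foot and the x axis of grinding_tray, either way round below 0.07 rad and x of rough_weld in the frame of grinding_tray below -0.014 m and angle between post_foot's own z axis and vertical below 0.05 rad and linear speed of post_foot below 0.01 m/s and contact force between each of the fingers, spark_hood and post_foot below 0.1 N and value of joint spark_hood between 0.715 and 0.855 rad and velocity of joint spark_hood between -0.05 and 0.05 rad/s and contact force between the fingers and spark_hood above 0.5 N and distance between the grasp point and hood_bar below 0.075 m and contact force between spark_hood and g_clamp below 0.1 N and contact force between spark_hood and spanner_19 below 0.1 N and contact force between spark_hood and angle_grinder below 0.1 N and contact force between spark_hood and disc_stack below 0.1 N and contact force between spark_hood and spray_can below 0.1 N); the arm keeps its last pose, push and grip.
It fails at once if the hood drops down towards the work (below 20 degrees) (value of joint spark_hood below 0.35 rad).
It fails at once if the hood strikes the post foot (contact force between spark_hood and post_foot above 0.5 N).
It fails at once if another thing on the bench is disturbed (moved more than 3 cm) (distance of any of g_clamp, spanner_19, angle_grinder, disc_stack, spray_can from where it was at the start of the episode above 0.03 m).
It also fails if it takes over 56 s, if anything falls off the work surface, if the arm or the gripper's body presses on something with over 40 N, if the wrist force passes 120 N, or if a joint passes its speed limit or range.

## Working session

There is one attempt and no reset: what is moved stays moved. The work goes in short steps, Python scripts to look and compute and a tool call to move; the robot and the scene stay as the last step left them, time stands still between calls to the robot, and variables do not carry over. Pictures are saved under pics/ and viewed, at most 10 in all, crops included, and the job is handed in when it is done.

Besides the shell and the picture viewer there is one more tool, called in YAML: its name, and indented under it one key for each argument. step_arm: Moves the arm, as the interface text tells. Its arguments: {"type":"object","properties":{"rows":{"type":"array"},"jaw":{"type":"number"},"squeeze":{"type":"number"}},"required":["rows"]}

```bash
mkdir -p pics; cat > h.py <<'E'
import numpy as np,cv2
from rig import get_obs,camera,hand_in,cut_out
from scipy.spatial.transform import Rotation as R
def shot(n):
    o=get_obs(); c=camera(n)
    if 'extrinsics' in c: T=np.array(c['extrinsics'])
    else:
        W=np.eye(4);W[:3,:3]=R.from_quat(o['tool_rot']).as_matrix();W[:3,3]=o['position'];T=W@np.array(c['mount'])
    c['T']=T; c['f']=200/np.tan(np.radians(c['fov_y']/2)); return c
def cloud(c):
    d=c['depth'];v,u=np.mgrid[0:400,0:640]
    P=np.stack([(u-c['cx'])/c['f']*d,-(v-c['cy'])/c['f']*d,-d],-1)
    P=P@c['T'][:3,:3].T+c['T'][:3,3]; P[d<=0]=np.nan; return P
def proj(c,p):
    q=np.linalg.inv(c['T'])@np.append(p,1); return c['cx']+c['f']*q[0]/-q[2], c['cy']-c['f']*q[1]/-q[2]
E
python3 - <<'E'
from h import *
print(get_obs())
im=[]
for n in('scene','side'):
    c=shot(n);np.savez(''+n,**c);cv2.imwrite(f'pics/{n}1.png',c['pixels']);print(n,{k:c[k] for k in c if k not in('pixels','depth')})
    P=cloud(c)
    for l in ('post_foot','grinding_tray','spark_hood','hood_bar','rough_weld'):
        for r in cut_out(l,n):
            m=r['region'];q=P[m];print(l,round(r['confidence'],2),np.round(r['extent']),m.sum(),np.round(np.nanmedian(q,0),3),np.round(np.nanmax(q,0),3),np.round(np.nanmin(q,0),3))
E
```

```text
{'time': 0.0, 'q': array([-1.32449299e+00,  5.28458018e-01,  1.43392045e+00, -1.91196644e-05,
        1.18139368e+00, -1.78453720e-01]), 'joint_velocities': array([ 0.00147179, -0.00133901, -0.00026634,  0.00237991, -0.00140921,
        0.00130672]), 'joint_torque': array([-8.55803501e-04, -4.40048110e+01, -1.76594925e+01,  6.31509768e-02,
        5.82430023e-02, -1.75057876e-04]), 'position': array([ 0.25743638, -0.56874665,  0.24027083]), 'tool_rot': array([ 9.77530973e-01,  2.10789016e-01, -4.57974767e-05, -1.08882042e-03]), 'ft_force': array([-0.14535632,  0.56210479,  0.04697516]), 'moment': array([-0.01988137, -0.02283585,  0.0494705 ]), 'grip_force': 0.0, 'grip_width': 0.0867015606975494}
scene {'fov_y': 55.59268913640415, 'cx': 315.8044261284177, 'cy': 195.88396235915343, 'extrinsics': array([[-0.58882517,  0.61181273, -0.5281762 , -0.09374333],
       [-0.80819015, -0.45428923,  0.37476656,  0.42781541],
       [-0.01065781,  0.64753879,  0.76195796,  1.02971036],
       [ 0.        ,  0.        ,  0.        ,  1.        ]]), 'T': array([[-0.58882517,  0.61181273, -0.5281762
[... 2418 characters left out ...]
.01   0.058] [0.815 0.128 0.29 ] [ 0.398 -0.295 -0.004]
spark_hood 0.65 [301. 176.  53.  89.] 2495 [ 0.648 -0.012  0.19 ] [0.843 0.128 0.29 ] [ 0.566 -0.257 -0.002]
hood_bar 0.61 [302. 176.  56.  89.] 2480 [ 0.647 -0.01   0.189] [0.832 0.128 0.29 ] [ 0.563 -0.304 -0.004]
hood_bar 0.54 [351. 209.  26.  34.] 569 [ 0.497 -0.067  0.037] [ 0.577 -0.045  0.091] [ 0.465 -0.165  0.005]
rough_weld 0.79 [304. 270.  20.  29.] 339 [0.481 0.205 0.02 ] [0.519 0.229 0.057] [ 0.458  0.148 -0.004]
rough_weld 0.74 [352. 211.  27.  32.] 496 [ 0.496 -0.065  0.045] [ 0.549 -0.045  0.091] [ 0.467 -0.113  0.009]
rough_weld 0.6 [271. 256.  19.  22.] 308 [0.582 0.215 0.022] [0.622 0.236 0.058] [ 0.563  0.187 -0.001]
```

```bash
python3 - <<'E'
import cv2,numpy as np
a=cv2.imread('pics/scene1.png')[100:320,180:440];b=cv2.imread('pics/side1.png')[100:320,220:440]
a=cv2.resize(a,None,fx=3.0,fy=2.7*3/2.7*0+2.72,interpolation=3)[:, :]
cv2.imwrite('pics/a1.png',cv2.resize(cv2.imread('pics/scene1.png')[100:300,190:440],(750,600),interpolation=3))
E
```

```text
(no output)
```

View pics/a1.png

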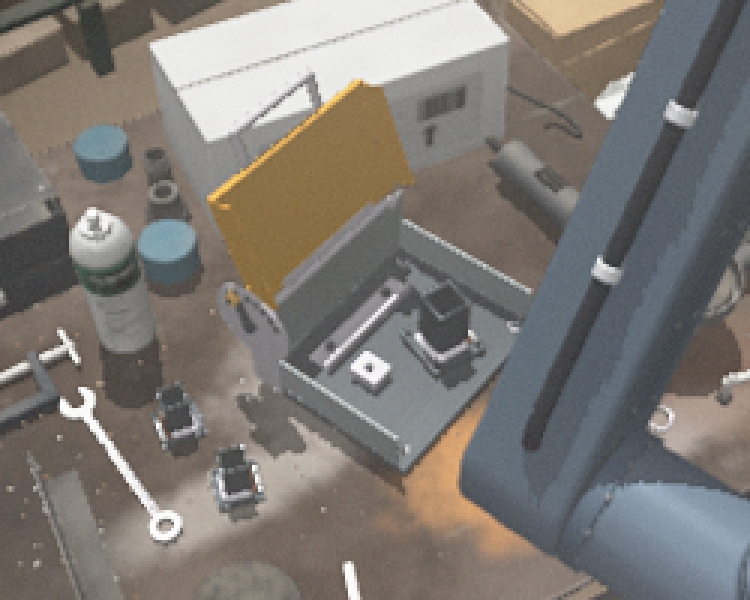

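```bash
python3 - <<'E'
from h import *
for n in('scene','side'):
    c=dict(np.load(n+'.npz'));P=cloud(c);px=c['pixels'].astype(int)
    B,G,Rr=px[...,0],px[...,1],px[...,2]
    m=(Rr>B+60)&(Rr>110)&(P[...,2]>.12)&(P[...,2]<.32)&(P[...,0]>.5)&(P[...,0]<.85)&(abs(P[...,1])<.25)
    q=P[m];q=q[~np.isnan(q).any(1)];ce=np.median(q,0)
    for _ in range(4):
        u,s,vt=np.linalg.svd(q-ce,full_matrices=False);d=(q-ce)@vt[2];q=q[abs(d)<2*d.std()+.002];ce=q.mean(0)
    nn=vt[2]*np.sign(vt[2][0]) if 1 else 0
    print(n,len(q),'plane n',nn,'c',ce,'yaw',np.arctan2(nn[1],nn[0]),'a?',np.arctan2(nn[0]/1,-nn[2]))
    # cheeks
    z=P[...,2];m=(z>.055)&(z<.064)&(P[...,0]>.38)&(P[...,0]<.8)&(P[...,1]>-.3)&(P[...,1]<.2)
    q=P[m]
    img=np.zeros((420,500),np.uint8)
    for p in q: img[int((p[0]-.38)*1000)%420,int((p[1]+.3)*1000)%500]=255
    cv2.imwrite(f'pics/ck_{n}.png',img)
    th=np.arctan2(nn[1],nn[0])
    ex=np.array([np.cos(th),np.sin(th)]);ey=np.array([-ex[1],ex[0]])
    h,e=np.histogram(q[:,:2]@ey,np.arange(-.3,.25,.004));print([(round(e[i],3),h[i]) for i in range(len(h)) if h[i]>6])
    # points just behind: back-plate z .03-.09
    m=(z>.03)&(z<.1)&(P[...,0]>.45)&(P[...,0]<.8)&(abs(P[...,1])<.15); q=P[m]
    h,e=np.histogram(q[:,:2]@ex,np.arange(.4,.8,.004));print([(round(e[i],3),h[i]) for i in range(len(h)) if h[i]>15])
E
```

```text
scene 1986 plane n [ 0.90152184  0.25134766 -0.35225379] c [ 0.64936289 -0.01121979  0.18581875] yaw 0.2718990664475159 a? 1.1983046980022793
[(np.float64(-0.3), np.int64(15)), (np.float64(-0.204), np.int64(7)), (np.float64(-0.196), np.int64(8)), (np.float64(-0.064), np.int64(11)), (np.float64(-0.06), np.int64(72)), (np.float64(-0.056), np.int64(10)), (np.float64(-0.052), np.int64(8))]
[(np.float64(0.44), np.int64(35)), (np.float64(0.444), np.int64(38)), (np.float64(0.448), np.int64(41)), (np.float64(0.452), np.int64(23)), (np.float64(0.456), np.int64(19)), (np.float64(0.46), np.int64(21)), (np.float64(0.464), np.int64(25)), (np.float64(0.468), np.int64(18)), (np.float64(0.472), np.int64(35)), (np.float64(0.476), np.int64(49)), (np.float64(0.48), np.int64(32)), (np.float64(0.484), np.int64(21)), (np.float64(0.544), np.int64(17)), (np.float64(0.552), np.int64(18)), (np.float64(0.56), np.int64(31)), (np.float64(0.564), np.int64(21)), (np.float64(0.572), np.int64(17)), (np.float64(0.576), np.int64(20)), (np.float64(0.58), np.int64(17)), (np.float64(0.584), np.int64(20)), (np.float64(0.5
[... 1384 characters left out ...]
)), (np.float64(0.556), np.int64(35)), (np.float64(0.56), np.int64(27)), (np.float64(0.564), np.int64(23)), (np.float64(0.568), np.int64(28)), (np.float64(0.572), np.int64(24)), (np.float64(0.576), np.int64(30)), (np.float64(0.58), np.int64(25)), (np.float64(0.584), np.int64(45)), (np.float64(0.588), np.int64(277)), (np.float64(0.592), np.int64(16)), (np.float64(0.74), np.int64(25)), (np.float64(0.744), np.int64(19)), (np.float64(0.748), np.int64(35)), (np.float64(0.752), np.int64(28)), (np.float64(0.756), np.int64(35)), (np.float64(0.76), np.int64(42)), (np.float64(0.764), np.int64(52)), (np.float64(0.768), np.int64(38)), (np.float64(0.772), np.int64(41)), (np.float64(0.776), np.int64(21))]
```

step_arm:
  rows:
    - [0.02,0.048,0.01,0,0,8.2]
    - [0.02,0.048,0.01,0,0,8.2]
    - [0.02,0.048,0.01,0,0,8.2]
    - [0.02,0.048,0.01,0,0,8.2]
    - [0.02,0.048,0.01,0,0,8.2]
    - [0.02,0.048,0.01,0,0,8.2]
    - [0.02,0.048,0.01,0,0,8.2]
    - [0.02,0.048,0.01,0,0,8.2]
    - [0.02,0.048,0.01,0,0,8.2]
    - [0.02,0.048,0.01,0,0,8.2]
    - [0,0,0,0,0,0]
  jaw: 0.087

```text
time: 1.98
position: [0.4586, -0.0866, 0.3423]
tool_rot: [0.597, 0.802, 0.001, 0.001]
ft_force: [0.3, -0.3, 0.0]
grip_width: 0.0872
grip_force: 0.0
```

```bash
python3 - <<'E'
from h import *
c=shot('wrist');np.savez('wrist1',**c);cv2.imwrite('pics/w1.png',c['pixels']);print(c['mount'],c['f'],c['cx'],c['cy'],c['T'],get_obs()['q'])
for l in ('post_foot','rough_weld'):
    for r in cut_out(l,'wrist'): print(l,r['confidence'],r['extent'])
E
```

```text
[[-1.30588799e-03  9.51888983e-01  3.06440301e-01  8.58733572e-02]
 [ 9.99999144e-01  1.26812372e-03  3.22326639e-04  5.05252540e-04]
 [-8.17850381e-05  3.06440460e-01 -9.51889824e-01 -1.44980733e-01]
 [ 0.00000000e+00  0.00000000e+00  0.00000000e+00  1.00000000e+00]] 347.575761269148 320.63626145771497 193.74791803912555 [[ 0.95829689 -0.27124666 -0.08995729  0.43413206]
 [ 0.28576506  0.91210891  0.29393139 -0.00414551]
 [ 0.00232294 -0.30738019  0.95158396  0.48715362]
 [ 0.          0.          0.          1.        ]] [-4.30225669e-01  1.90073686e-01  1.67598850e+00 -4.95611401e-04
  1.27428174e+00 -7.18389145e-01]
post_foot 0.6 [352.8, 153.6, 64.5, 61.3]
post_foot 0.27 [472.3, 136.4, 335.4, 272.8]
rough_weld 0.72 [351.0, 153.0, 65.6, 64.0]
```

View pics/w1.png

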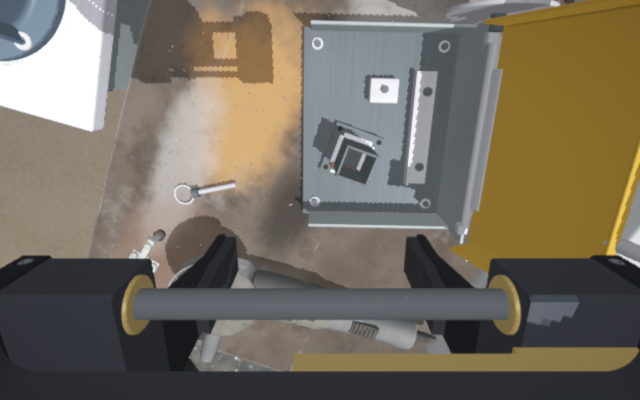

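```bash
python3 - <<'E'
from h import *
c=dict(np.load('wrist1.npz'));P=cloud(c)
Z=P[...,2]
v,u=np.mgrid[0:400,0:640]
reg=(u>300)&(u<500)&(v>15)&(v<230)
def edge(m,n,name):
    q=P[m];q=q[~np.isnan(q).any(1)];print(name,len(q),np.round(q.mean(0),4),np.round(np.median(q,0),4));return q
bed=edge((u>310)&(u<440)&(v>40)&(v<200)&(Z<.018)&(Z>0),0,'bed')
fence=edge((u>395)&(u<445)&(v>60)&(v<190)&(Z>.021)&(Z<.031),0,'fence')
r=cv2.minAreaRect((fence[:,:2]*1000).astype(np.float32));print('fence rect',r,cv2.boxPoints(r))
st=edge((u>360)&(u<405)&(v>65)&(v<110)&(Z>.021)&(Z<.033),0,'stop')
r=cv2.minAreaRect((st[:,:2]*1000).astype(np.float32));print('stop rect',r,cv2.boxPoints(r))
t=edge((u>320)&(u<390)&(v>120)&(v<190)&(Z>.08)&(Z<.097),0,'tube')
r=cv2.minAreaRect((t[:,:2]*1000).astype(np.float32));print('tube rect',r,cv2.boxPoints(r))
p=edge((u>315)&(u<390)&(v>115)&(v<195)&(Z>.0145)&(Z<.1),0,'plate')
r=cv2.minAreaRect((p[:,:2]*1000).astype(np.float32));print('plate rect',r,cv2.boxPoints(r))
for lab,m in(('ckL',(u>300)&(u<400)&(v>14)&(v<40)&(Z>.054)&(Z<.066)),('ckR',(u>300)&(u<460)&(v>210)&(v<235)&(Z>.054)&(Z<.066))):
    q=edge(m,0,lab);l=cv2.fitLine((q[:,:2]*1000).astype(np.float32),cv2.DIST_HUBER,0,.01,.01).ravel();print(l,np.arctan2(l[1],l[0]))
cv2.imwrite('pics/w1c.png',cv2.resize(c['pixels'][50:210,300:460],(600,600),interpolation=3))
E
```

```text
bed 16452 [ 0.5207 -0.0267  0.012 ] [ 0.5234 -0.0211  0.0116]
fence 591 [ 0.5679 -0.0236  0.0262] [ 0.5659 -0.0185  0.0269]
fence rect ((581.4826049804688, -30.23442840576172), (55.99113082885742, 163.1982421875), 27.09206771850586) [[ 519.39685    29.661514]
 [ 593.7208   -115.629944]
 [ 643.56836   -90.13037 ]
 [ 569.2444     55.161087]]
stop 695 [0.5146 0.0092 0.0276] [0.5148 0.0091 0.0275]
stop rect ((515.074462890625, 9.050827026367188), (36.48564910888672, 29.307281494140625), 16.562829971313477) [[ 4.9341129e+02  1.7896034e+01]
 [ 5.0176581e+02 -1.0195221e+01]
 [ 5.3673767e+02  2.0561981e-01]
 [ 5.2838312e+02  2.8296875e+01]]
tube 465 [ 0.5025 -0.0817  0.0878] [ 0.5028 -0.0818  0.0889]
tube rect ((502.3436279296875, -81.7730941772461), (40.25112533569336, 40.26417541503906), 86.68644714355469) [[ 481.08194  -100.70137 ]
 [ 521.2788   -103.02864 ]
 [ 523.60535   -62.84482 ]
 [ 483.40845   -60.517548]]
plate 2664 [ 0.4989 -0.0773  0.0414] [ 0.4994 -0.0776  0.0234]
plate rect ((502.4827880859375, -81.59989929199219), (69.84201049804688, 70.20013427734375), 86.71965789794922) [[ 465.44202  -114.455215]
 [ 535.5271   -118.47217 ]
 [ 539.52356   -48.744583]
 [ 469.43848   -44.72763 ]]
ckL 427 [0.4533 0.0664 0.0604] [0.4537 0.0664 0.0609]
[9.6474874e-01 2.6317281e-01 4.5315012e+02 6.6221893e+01] 0.26630947
ckR 687 [ 0.5666 -0.1528  0.0598] [ 0.568  -0.1534  0.0606]
[ 9.6280813e-01  2.7018613e-01  5.5945856e+02 -1.5533195e+02] 0.27358633
```

View pics/w1c.png

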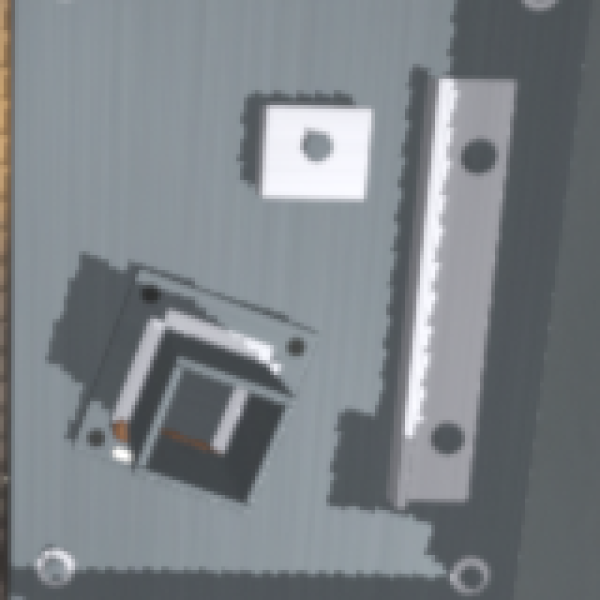

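The foot in the tray at wrist (352,155), scene (339,206), is the largest of three. The other two, at scene (269,257) and (251,236), are about 60 mm tall and stand outside the tray. Its brown weld and chalk point to the tray's right, and its yaw relative to the tray is about 1.24 rad.

step_arm:
  rows:
    - [0.022,0.0025,-0.03,0,0,-10]
    - [0.022,0.0025,-0.04,0,0,-10]
    - [0,0,-0.05,0,0,0]
    - [0,0,-0.05,0,0,0]
    - [0,0,-0.04,0,0,0]
    - [0,0,-0.03,0,0,0]
    - [0,0,-0.025,0,0,0]
    - [0,0,0,0,0,0]
  jaw: 0.087

```text
time: 3.12
position: [0.4999, -0.0856, 0.0744]
tool_rot: [0.73, 0.683, -0.001, -0.002]
ft_force: [0.4, 0.5, 0.2]
grip_width: 0.0869
grip_force: 0.0
```

```bash
python3 - <<'E'
from h import *
c=dict(np.load('wrist1.npz'));P=cloud(c);Z=P[...,2]
v,u=np.mgrid[0:400,0:640]
for th in(.268,.276):
    ex=np.array([np.cos(th),np.sin(th)]);ey=np.array([-ex[1],ex[0]])
    m=(u>395)&(u<445)&(v>60)&(v<190)&(Z>.0235)&(Z<.031);q=P[m][:,:2]
    a=q@ex;b=q@ey
    # front edge per slice
    e=[np.percentile(a[(b>s)&(b<s+.01)],4) for s in np.arange(-.25,-.13,.01) if ((b>s)&(b<s+.01)).sum()>8];print(th,np.round(e,4))
    m=(u>360)&(u<405)&(v>65)&(v<110)&(Z>.022)&(Z<.033);q=P[m][:,:2];a=q@ex;b=q@ey
    print('stop x',np.percentile(a,[1,99]),'yface',[round(np.percentile(b[(a>s)&(a<s+.008)],3),4) for s in np.arange(.482,.515,.008)])
    print('foot',np.array([.5024,-.0817])@ex,np.array([.5024,-.0817])@ey)
E
```

```text
0.268 [0.538  0.5381 0.5382 0.5381 0.5379 0.5378 0.538  0.5379 0.5377 0.5382
 0.5201 0.5148]
stop x [0.48118139 0.51652944] yface [np.float64(-0.1412), np.float64(-0.1411), np.float64(-0.1421), np.float64(-0.1419), np.float64(-0.1411)]
foot 0.4628311067723641 -0.21182071807042022
0.276 [0.5362 0.5362 0.5363 0.5364 0.5365 0.5362 0.5365 0.5364 0.5366 0.537
 0.5142 0.5136]
stop x [0.48007349 0.51544181] yface [np.float64(-0.1451), np.float64(-0.1456), np.float64(-0.1461), np.float64(-0.146), np.float64(-0.1447)]
foot 0.46112174858668376 -0.21551654920297683
```

step_arm:
  rows:
    - [0.0025,0.004,-0.004,0,0,0.5]
    - [0,0,-0.006,0,0,0]
    - [0,0,0,0,0,0]

```text
time: 3.5
position: [0.5042, -0.0804, 0.0665]
tool_rot: [0.726, 0.687, 0.0, 0.0]
ft_force: [0.0, 0.5, -0.3]
grip_width: 0.0875
grip_force: 0.0
```

step_arm:
  rows:
    - [0,0,0,0,0,0]
    - [0,0,0,0,0,0]
    - [0,0,0,0,0,0]
    - [0,0,0,0,0,0]
    - [0,0,0,0,0,0]
  jaw: 0.03
  squeeze: 30

```text
time: 4.12
position: [0.5041, -0.0804, 0.0663]
tool_rot: [0.726, 0.687, -0.0, -0.0]
ft_force: [0.4, 0.7, 0.5]
grip_width: 0.0452
grip_force: 0.0
```

step_arm:
  rows:
    - [0,0,0,0,0,0]
    - [0,0,0,0,0,0]
    - [0,0,0,0,0,0]

```text
time: 4.5
position: [0.5035, -0.0803, 0.0662]
tool_rot: [0.726, 0.687, -0.0, -0.001]
ft_force: [-2.2, 0.9, 1.6]
grip_width: 0.0398
grip_force: 30.0
```

step_arm:
  rows:
    - [0,0,0.004,0,0,0]
    - [0,0,0.004,0,0,0]
    - [0.001,0.001,0,0,0,-10]
    - [0.002,0.004,0,0,0,-10]
    - [0.004,0.006,0,0,0,-10]
    - [0.005,0.007,0,0,0,-10]
    - [0.005,0.008,0,0,0,-10]
    - [0.004,0.006,0,0,0,-10]
    - [0.004,0.006,0,0,0,-10]
    - [0,0,0,0,0,-1]
    - [0,0,0,0,0,0]

```text
time: 5.88
position: [0.5289, -0.0425, 0.0742]
tool_rot: [0.99, 0.139, -0.0, -0.0]
ft_force: [0.7, -0.0, -4.4]
grip_width: 0.0398
grip_force: 30.0
```

```bash
python3 - <<'E'
from h import *
o=get_obs();print(o['position'],o['ft_force'],o['q'],R.from_quat(o['tool_rot']).as_matrix()[:,0])
s=shot('scene');S=s['pixels'];Q=cloud(s)
s2=shot('side');S2=s2['pixels']
k=np.hstack([cv2.resize(S[130:260,260:390],(400,400),interpolation=3),cv2.resize(S2[130:260,270:400],(400,400),interpolation=3)])
cv2.imwrite('pics/s2.png',k)
E
```

```text
[ 0.52892626 -0.04248324  0.07419801] [ 0.71362418 -0.02972368 -4.40495347] [-2.90837404e-01  6.63248267e-01  1.80000670e+00 -1.50563652e-04
  6.78600265e-01  1.00125277e+00] [ 9.61379902e-01  2.75224653e-01 -2.72085469e-04]
```

View pics/s2.png

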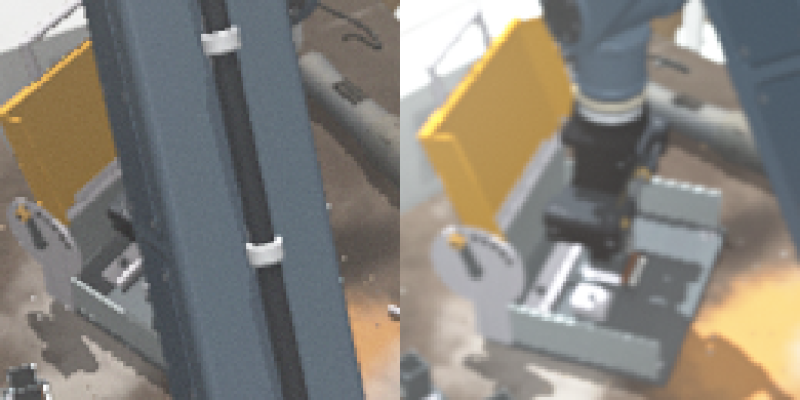

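step_arm:
  rows:
    - [0,0,-0.004,0,0,-0.5]
    - [0,0,-0.004,0,0,0]
    - [0,0,0,0,0,0]

```text
time: 6.35
position: [0.5291, -0.0426, 0.0661]
tool_rot: [0.991, 0.134, -0.0, 0.0]
ft_force: [-0.5, -0.4, -2.3]
grip_width: 0.04
grip_force: 30.0
```

step_arm:
  rows:
    - [0.0019,0.0005,0,0,0,0]
    - [0.0019,0.0005,0,0,0,0]
    - [0.001,0.0003,0,0,0,0]
    - [0,0,0,0,0,0]

```text
time: 6.85
position: [0.5342, -0.041, 0.0662]
tool_rot: [0.991, 0.133, 0.0, 0.0]
ft_force: [-0.5, -0.0, -3.3]
grip_width: 0.0399
grip_force: 30.0
```

step_arm:
  rows:
    - [0,0,-0.0007,0,0,0]
    - [0.001,0.0003,0,0,0,0]
    - [0.001,0.0003,0,0,0,0]
    - [0,0,0,0,0,0]

```text
time: 7.35
position: [0.5344, -0.0409, 0.0662]
tool_rot: [0.991, 0.134, -0.001, 0.0]
ft_force: [-4.7, -2.3, 6.0]
grip_width: 0.0399
grip_force: 30.0
```

step_arm:
  rows:
    - [-0.0005,0.0019,0.0003,0,0,0]
    - [-0.0003,0.001,0,0,0,0]
    - [-0.0003,0.001,0,0,0,0]
    - [0,0,0,0,0,0]

```text
time: 7.85
position: [0.535, -0.0383, 0.0663]
tool_rot: [0.991, 0.134, 0.0, 0.001]
ft_force: [-3.3, -7.0, 2.4]
grip_width: 0.0401
grip_force: 30.0
```

step_arm:
  rows:
    - [-0.0003,0.001,0,0,0,0]
    - [-0.0001,0.0005,0,0,0,0]
    - [0,0,0,0,0,0]

```text
time: 8.22
position: [0.535, -0.0379, 0.0663]
tool_rot: [0.991, 0.135, 0.0, 0.002]
ft_force: [-4.1, -10.5, 3.0]
grip_width: 0.0397
grip_force: 30.0
```

step_arm:
  rows:
    - [0,0,0,0,0,0]
    - [0,0,0,0,0,0]
    - [0,0,0,0,0,0]
    - [0,0,0,0,0,0]
    - [0,0,0,0,0,0]
    - [0,0,0,0,0,0]
  jaw: 0.085

```text
time: 8.98
position: [0.5344, -0.035, 0.0658]
tool_rot: [0.991, 0.134, 0.0, -0.0]
ft_force: [-0.1, 0.1, 0.4]
grip_width: 0.084
grip_force: 0.0
```

step_arm:
  rows:
    - [0,0,0.02,0,0,0]
    - [-0.01,-0.003,0.045,0,0,0]
    - [-0.02,-0.006,0.06,0,0,0]
    - [-0.03,-0.01,0.06,0,0,0]
    - [-0.03,-0.01,0.06,0,0,0]
    - [-0.02,-0.006,0.04,0,0,0]
    - [0,0,0,0,0,0]

```text
time: 9.85
position: [0.4299, -0.0692, 0.3437]
tool_rot: [0.991, 0.133, 0.003, 0.002]
ft_force: [0.7, -0.1, -0.6]
grip_width: 0.0849
grip_force: 0.0
```

```bash
python3 - <<'E'
from h import *
o=get_obs();print(o['position'],o['ft_force'],o['q'])
c=shot('wrist');np.savez('wrist2',**c);cv2.imwrite('pics/w2.png',c['pixels'])
P=cloud(c)
for l in('post_foot','grinding_tray'):
    for r in cut_out(l,'wrist'):print(l,r['confidence'],r['extent'])
E
```

```text
[ 0.42986087 -0.069158    0.34366637] [ 0.67481569 -0.10818135 -0.60020496] [-4.17284447e-01  1.35356366e-01  1.74027352e+00 -3.66081052e-05
  1.25807729e+00  8.86962343e-01]
post_foot 0.79 [126.7, 50.7, 59.7, 52.2]
post_foot 0.76 [318.5, 64.2, 57.7, 55.4]
grinding_tray 0.71 [304.7, 75.2, 254.2, 145.7]
```

View pics/w2.png

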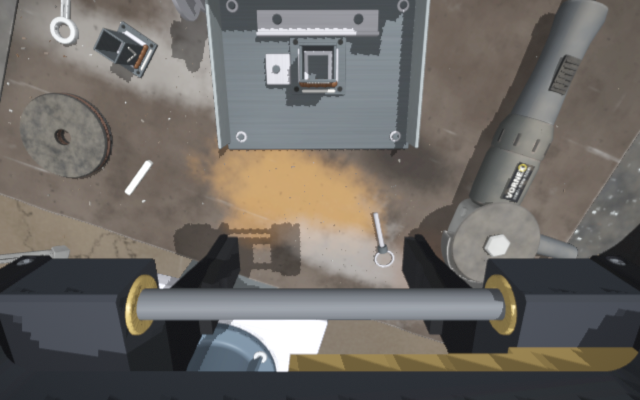

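```bash
python3 - <<'E'
from h import *
c=dict(np.load('wrist2.npz'));P=cloud(c);Z=P[...,2]
v,u=np.mgrid[0:400,0:640]
def rect(m,n):
    q=P[m];q=q[~np.isnan(q).any(1)];r=cv2.minAreaRect((q[:,:2]*1000).astype(np.float32));print(n,len(q),np.round(r[0],1),np.round(r[1],1),round(r[2],2),'rad',round(np.radians(r[2]),4));return q
t=rect((u>295)&(u<345)&(v>40)&(v<90)&(Z>.08)&(Z<.097),'tube')
p=rect((u>290.5)&(u<352)&(v>37)&(v<98)&(Z>.0155)&(Z<.1)&~((u<300)&(v<45)),'plate+')
st=rect((u>258)&(u<290)&(v>48)&(v<88)&(Z>.0225)&(Z<.033),'stop')
th=.272
for th in(.268,.276):
    ex=np.array([np.cos(th),np.sin(th)]);ey=np.array([-ex[1],ex[0]])
    m=(u>250)&(u<385)&(v>5)&(v<40)&(Z>.0235)&(Z<.031);q=P[m][:,:2];a=q@ex;b=q@ey
    print('fence',[round(np.percentile(a[(b>s)&(b<s+.01)],4),4) for s in np.arange(-.23,-.13,.01) if ((b>s)&(b<s+.01)).sum()>8])
    q=st[:,:2];a=q@ex;b=q@ey;print('stop x',np.percentile(a,[1,99]),'y',np.percentile(b,[2,98]))
    q=t[:,:2];a=q@ex;b=q@ey;print('tube x',np.percentile(a,[1,99]),'y',np.percentile(b,[1,99]))
    q=p[:,:2];a=q@ex;b=q@ey;print('plate x',np.percentile(a,[.5,99.5]),'y',np.percentile(b,[.5,99.5]))
cv2.imwrite('pics/w2c.png',cv2.resize(c['pixels'][5:105,250:365],(690,600),interpolation=3))
E
```

```text
tube 475 [532.8 -37.8] [39.5 40.1] 15.16 rad 0.2646
plate+ 2989 [531.8 -38.2] [65.9 69.8] 15.18 rad 0.2649
stop 704 [515.3   9.5] [34.6 29.4] 14.24 rad 0.2486
fence [np.float64(0.5388), np.float64(0.5388), np.float64(0.5389), np.float64(0.5389), np.float64(0.539), np.float64(0.5389), np.float64(0.539), np.float64(0.5391), np.float64(0.5389), np.float64(0.539)]
stop x [0.48230628 0.51650872] y [-0.14174626 -0.11343134]
tube x [0.48400062 0.52348348] y [-0.19743657 -0.15763377]
plate x [0.4697898 0.5355241] y [-0.21207396 -0.14328483]
fence [np.float64(0.5371), np.float64(0.5372), np.float64(0.5373), np.float64(0.5373), np.float64(0.5375), np.float64(0.5375), np.float64(0.5377), np.float64(0.5378), np.float64(0.5378), np.float64(0.538)]
stop x [0.48123182 0.51547539] y [-0.14572551 -0.11738655]
tube x [0.482456   0.52211415] y [-0.20154628 -0.16166356]
plate x [0.46822895 0.53404661] y [-0.21620292 -0.14716681]
```

View pics/w2c.png

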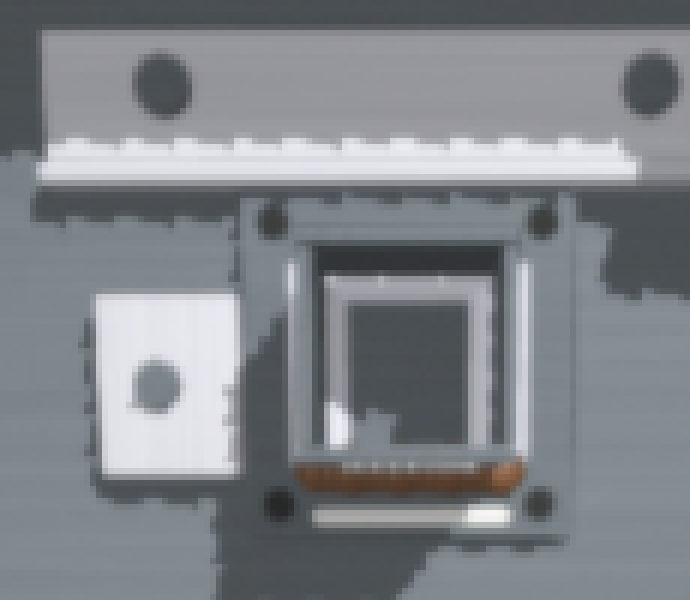

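```bash
python3 - <<'E'
from h import *
th=.27;ex=np.array([np.cos(th),np.sin(th),0]);ey=np.array([-ex[1],ex[0],0])
O=.503*ex-.178*ey
for n in('scene','side'):
    c=dict(np.load(n+'.npz'));P=cloud(c)-O;X=P@ex;Y=P@ey;Zz=P[...,2]
    r=np.hypot(X-.088,Zz-.108);a=np.arctan2(Zz-.108,.088-X)
    m=(a>1.6)&(a<2.2)&(abs(Y)<.13)
    h=m&(r>.04)&(r<.135);print(n,'hood a',np.nanmedian(a[h]),h.sum())
    b=m&(r>.165)&(r<.21)&(a<2.05);print('bar',b.sum(),np.median(X[b]),np.median(Zz[b]),np.percentile(Y[b],[5,50,95]),np.median(r[b]),np.median(a[b]))
    h,e=np.histogram(r[b],np.arange(.165,.212,.004));print(h)
    print('hood Y',np.percentile(Y[m&(r>.04)&(r<.14)],[1,99]))
E
```

```text
scene hood a 1.9570233390460492 1750
bar 188 0.154800171898979 0.2869903581219075 [-0.05760775  0.00512091  0.05847234] 0.19088001381743858 1.932118430634676
[11  7  9 10  8 26 55 60  2  0  0]
hood Y [-0.11760642  0.11536655]
side hood a 1.9539506207655062 1394
bar 155 0.15441997330977364 0.2839093796343075 [-0.05676952  0.00998706  0.06036629] 0.18825082302449522 1.9345436830568954
[ 9  9 11 10 12 34 41 29  0  0  0]
hood Y [-0.11769497  0.12603242]
```

```bash
python3 - <<'E'
from h import *
th=.27;ex=np.array([np.cos(th),np.sin(th),0]);ey=np.array([-ex[1],ex[0],0])
O=.503*ex-.178*ey
for n in('scene','side'):
    c=dict(np.load(n+'.npz'));P=cloud(c)-O;X=P@ex;Y=P@ey;Z=P[...,2]
    m=(abs(Y)<.2)&(X>.19)&(X<.4);print(n,np.nanpercentile(Z[m],[50,99,100]),(m&(Z>.24)).sum())
    m=(abs(Y)<.2)&(X>-.1)&(X<.4)&(Z>.3)&(Z<.6);print(m.sum(), X[m][:5],Y[m][:5],Z[m][:5])
o=get_obs();bar=O+.156*ex;bar[2]=.287
print('bar',bar,'delta',bar-o['position'],R.from_quat(o['tool_rot']).as_matrix()[:,0])
a=np.linspace(1.94,.785,25);p=np.stack([(.088-.188*np.cos(a)),.108+.188*np.sin(a)],1);d=np.diff(p,axis=0)
W=d[:,:1]*ex+d[:,1:]*np.array([0,0,1])
W=np.diff(np.round(np.vstack([np.zeros(3),np.cumsum(W,0)]),4),axis=0).round(4)
for w in W: print([*map(float,w),0,0,0],end=',')
E
```

```text
scene [0.1073202  0.18437524 0.20591513] 0
0 [] [] []
side [0.08402426 0.18105429 0.19988016] 0
0 [] [] []
bar [0.68260322 0.0042248  0.287     ] delta [ 0.25356418  0.07234325 -0.0525226 ] [ 0.96439357  0.26446866 -0.00116585]
[-0.0082, -0.0023, 0.0031, 0, 0, 0],[-0.0083, -0.0023, 0.0026, 0, 0, 0],[-0.0085, -0.0023, 0.0022, 0, 0, 0],[-0.0085, -0.0024, 0.0018, 0, 0, 0],[-0.0087, -0.0024, 0.0014, 0, 0, 0],[-0.0086, -0.0024, 0.001, 0, 0, 0],[-0.0087, -0.0024, 0.0005, 0, 0, 0],[-0.0087, -0.0024, 0.0, 0, 0, 0],[-0.0088, -0.0024, -0.0003, 0, 0, 0],[-0.0086, -0.0024, -0.0008, 0, 0, 0],[-0.0087, -0.0024, -0.0012, 0, 0, 0],[-0.0086, -0.0024, -0.0017, 0, 0, 0],[-0.0084, -0.0023, -0.0021, 0, 0, 0],[-0.0084, -0.0023, -0.0025, 0, 0, 0],[-0.0083, -0.0023, -0.0029, 0, 0, 0],[-0.0081, -0.0023, -0.0033, 0, 0, 0],[-0.0079, -0.0022, -0.0038, 0, 0, 0],[-0.0078, -0.0021, -0.0041, 0, 0, 0],[-0.0075, -0.0021, -0.0045, 0, 0, 0],[-0.0074, -0.002, -0.0049, 0, 0, 0],[-0.0071, -0.002, -0.0052, 0, 0, 0],[-0.0069, -0.0019, -0.0056, 0, 0, 0],[-0.0065, -0.0018, -0.0059, 0, 0, 0],[-0.0064, -0.0018, -0.0062, 0, 0, 0],
```

step_arm:
  rows:
    - [0,0,0.03,0,0,10]
    - [0.02,0.006,0.03,0,0,10]
    - [0.03,0.009,0,0,0,10]
    - [0.03,0.009,0,0,0,10]
    - [0.04,0.011,0,0,0,10]
    - [0.04,0.011,0,0,0,10]
    - [0.04,0.011,0,0,0,10]
    - [0.03,0.009,0,0,0,10]
    - [0.0236,0.0063,0,0,0,10]
    - [0,0,0,0,0,0]
    - [0,0,0,0,0,0]
  jaw: 0.06

```text
time: 11.38
position: [0.6823, 0.004, 0.3984]
tool_rot: [0.607, 0.795, -0.001, -0.002]
ft_force: [-0.3, 1.2, 0.5]
grip_width: 0.06
grip_force: 0.0
```

```bash
python3 - <<'E'
from h import *
o=get_obs();print(o['position'],R.from_quat(o['tool_rot']).as_matrix()[:,0],o['q'])
th=.27;ex=np.array([np.cos(th),np.sin(th),0]);ey=np.array([-ex[1],ex[0],0]);O=.503*ex-.178*ey
for n in('scene','side'):
    c=shot(n);P=cloud(c)-O;X=P@ex;Y=P@ey;Z=P[...,2]
    r=np.hypot(X-.088,Z-.108);a=np.arctan2(Z-.108,.088-X);b=(a>1.6)&(a<2.03)&(abs(Y)<.055)&(r>.18)&(r<.21)
    print(n,b.sum(),np.median(X[b]),np.median(Z[b]),np.median(a[b]))
    f=(abs(X)<.03)&(abs(Y)<.03)&(Z>.083)&(Z<.1);print('tube top',f.sum(),np.mean(X[f]),np.mean(Y[f]))
cv2.imwrite('pics/side3.png',c['pixels'])
c=shot('wrist');P=cloud(c)-O;X=P@ex;Y=P@ey;Z=P[...,2];f=(abs(X)<.03)&(abs(Y)<.03)&(Z>.083)&(Z<.1);print('wrist',f.sum(),[np.percentile(X[f],[1,99]),np.percentile(Y[f],[1,99])] if f.sum() else 0)
b=(abs(X-.155)<.03)&(Z>.26)&(Z<.31)&(abs(Y)<.055);print(b.sum(),np.median(P[b],0) if b.sum() else 0,np.median(X[b]),np.percentile(Z[b],[50,90]))
E
```

```text
[0.68227538 0.00404386 0.39838531] [-0.26275201  0.96486229  0.00146296] [-1.57381670e-01  4.97075081e-01  1.05283864e+00 -2.48395561e-04
  1.59579199e+00 -4.23263804e-01]
scene 57 0.1555883261379471 0.2881451528268726 1.9332893266679911
tube top 0 nan nan
side 102 0.15445994335489388 0.28622010469367176 1.9287192864566194
tube top 55 0.0006644484512797901 -0.0012415892650531608
wrist 373 [array([-0.01982489,  0.02008995]), array([-0.01987493,  0.02002121])]
2162 [0.15094563 0.04519108 0.28905993] 0.15694858551154822 [0.28905993 0.29048226]
  return _methods._mean(a, axis=axis, dtype=dtype,
  ret = ret.dtype.type(ret / rcount)
```

step_arm:
  rows:
    - [0.001,0.0002,-0.04,0,0,0]
    - [0,0,-0.035,0,0,0]
    - [0,0,-0.02,0,0,0]
    - [0,0,-0.016,0,0,0]
    - [0,0,0,0,0,0]

```text
time: 12.15
position: [0.6832, 0.0039, 0.2885]
tool_rot: [0.607, 0.795, -0.001, -0.001]
ft_force: [0.3, -0.6, 0.2]
grip_width: 0.0598
grip_force: 0.0
```

step_arm:
  rows:
    - [0,0,0,0,0,0]
    - [0,0,0,0,0,0]
    - [0,0,0,0,0,0]
    - [0,0,0,0,0,0]
    - [0,0,0,0,0,0]
    - [0,0,0,0,0,0]
  jaw: 0.0
  squeeze: 25

```text
time: 12.9
position: [0.6839, 0.004, 0.2895]
tool_rot: [0.606, 0.795, -0.0, -0.0]
ft_force: [-1.0, -1.0, 0.8]
grip_width: 0.0112
grip_force: 25.0
```

step_arm:
  rows:
    - [-0.0082,-0.0023,0.0031,0,0,0]
    - [-0.0083,-0.0023,0.0026,0,0,0]
    - [-0.0085,-0.0023,0.0022,0,0,0]
    - [-0.0085,-0.0024,0.0018,0,0,0]
    - [-0.0087,-0.0024,0.0014,0,0,0]
    - [-0.0086,-0.0024,0.001,0,0,0]
    - [0,0,0,0,0,0]

```text
time: 13.78
position: [0.6325, -0.0102, 0.3022]
tool_rot: [0.607, 0.795, -0.0, -0.0]
ft_force: [0.3, 1.8, 5.3]
grip_width: 0.0112
grip_force: 25.0
```

step_arm:
  rows:
    - [-0.0087,-0.0024,0.001,0,0,0]
    - [-0.0087,-0.0024,0.0003,0,0,0]
    - [-0.0088,-0.0024,-0.0003,0,0,0]
    - [-0.0086,-0.0024,-0.0008,0,0,0]
    - [-0.0087,-0.0024,-0.0012,0,0,0]
    - [-0.0086,-0.0024,-0.0017,0,0,0]
    - [0,0,0,0,0,0]

```text
time: 14.65
position: [0.5797, -0.0246, 0.2984]
tool_rot: [0.607, 0.795, -0.001, -0.001]
ft_force: [-0.3, 2.4, 1.1]
grip_width: 0.0112
grip_force: 25.0
```

step_arm:
  rows:
    - [-0.0084,-0.0023,-0.0021,0,0,0]
    - [-0.0084,-0.0023,-0.0025,0,0,0]
    - [-0.0083,-0.0023,-0.0029,0,0,0]
    - [-0.0081,-0.0023,-0.0033,0,0,0]
    - [-0.0079,-0.0022,-0.0038,0,0,0]
    - [-0.0078,-0.0021,-0.0041,0,0,0]
    - [0,0,0,0,0,0]

```text
time: 15.52
position: [0.5309, -0.038, 0.2796]
tool_rot: [0.607, 0.795, -0.001, -0.001]
ft_force: [-1.6, 2.9, 0.1]
grip_width: 0.0109
grip_force: 25.0
```

step_arm:
  rows:
    - [-0.0075,-0.0021,-0.0045,0,0,0]
    - [-0.0074,-0.002,-0.0049,0,0,0]
    - [-0.0071,-0.002,-0.0052,0,0,0]
    - [-0.0069,-0.0019,-0.0056,0,0,0]
    - [-0.0065,-0.0018,-0.0059,0,0,0]
    - [0,0,0,0,0,0]

```text
time: 16.27
position: [0.4958, -0.0478, 0.2533]
tool_rot: [0.607, 0.795, -0.001, -0.001]
ft_force: [-1.3, 3.2, -0.7]
grip_width: 0.0111
grip_force: 25.0
```

```bash
cat > ang.py <<'E'
from h import *
o=get_obs();print(o['position'],o['ft_force'],o['grip_force'])
th=.27;ex=np.array([np.cos(th),np.sin(th),0]);ey=np.array([-ex[1],ex[0],0]);O=.503*ex-.178*ey
t=o['position']-O;print('tcp tray',t@ex,t@ey,t[2],'a from tcp x',np.arccos((.088-t@ex)/.188))
for n in('scene','side','wrist'):
    c=shot(n);P=cloud(c)-O;X=P@ex;Y=P@ey;Z=P[...,2];px=c['pixels'].astype(int)
    r=np.hypot(X-.088,Z-.108);a=np.arctan2(Z-.108,.088-X)
    h=(px[...,2]>px[...,0]+50)&(abs(Y)<.1)&(r>.05)&(r<.14)&(a>.3)&(a<1.6)
    s=np.nan
    if h.sum()>50: k=np.polyfit(X[h],Z[h],1)[0];s=-np.arctan(k)
    b=(abs(Y)<.055)&(r>.182)&(r<.2)&(a>.5)&(a<1.2)
    print(n,h.sum(),'slope',s,'med a',np.median(a[h]) if h.sum() else 0,'bar',b.sum(),np.median(a[b]) if b.sum() else 0)
    cv2.imwrite(f'pics/{n}_end.png',c['pixels'])
    f=(abs(X)<.03)&(abs(Y)<.03)&(Z>.083)&(Z<.1);print('tube',f.sum(),np.percentile(X[f],[1,99]) if f.sum() else 0,np.percentile(Y[f],[1,99])if f.sum() else 0)
E
python3 ang.py
```

```text
[ 0.49578912 -0.04782979  0.25326451] [-1.32896347  3.15193885 -0.65494674] 24.99937266111374
tcp tray -0.03793058408261244 -0.0003394994831064003 0.2532645119469158 a from tcp x 0.8367982895653684
scene 140 slope 0.8434657686879196 med a 0.904833029753674 bar 0 0
tube 7 [0.01190692 0.02033122] [0.00658208 0.01888007]
side 338 slope 0.8485643651792201 med a 0.8783470928825952 bar 117 0.862531913125705
tube 46 [-0.01982562  0.01907898] [-0.02125453  0.02098474]
wrist 12393 slope 0.8444424482482507 med a 0.8833427692175491 bar 5037 0.8709637922680328
tube 188 [-0.02026836 -0.00589552] [-0.01927888  0.01503082]
```

step_arm:
  rows:
    - [-0.0038,-0.001,-0.0036,0,0,0]
    - [-0.0037,-0.001,-0.0037,0,0,0]
    - [0,0,0,0,0,0]
    - [0,0,0,0,0,0]

```text
time: 16.92
position: [0.4894, -0.0496, 0.2468]
tool_rot: [0.606, 0.795, 0.0, -0.0]
ft_force: [-1.4, 4.6, -1.7]
grip_width: 0.0112
grip_force: 25.0
```

```bash
python3 ang.py; python3 -c "
import cv2,numpy as np
cv2.imwrite('pics/end.png',np.hstack([cv2.resize(cv2.imread('pics/side_end.png')[100:260,240:400],(400,400)),cv2.resize(cv2.imread('pics/wrist_end.png'),(400,400))]))"
```

```text
[ 0.4893516  -0.04961981  0.24676597] [-1.39143437  4.62908835 -1.65005587] 24.998087882995605
tcp tray -0.044612329581566725 -0.0003475869153056562 0.24676597457560376 a from tcp x 0.7878305531113035
scene 181 slope 0.7900285636868272 med a 0.8546784764122188 bar 0 0
tube 11 [0.00710699 0.01952795] [0.00816798 0.0188469 ]
side 413 slope 0.7978159472311667 med a 0.8263158060492468 bar 114 0.8145799124672962
tube 35 [-0.0193819   0.01906926] [-0.02203638  0.02171364]
wrist 13603 slope 0.7913418577233068 med a 0.8312959749556633 bar 5079 0.8197617556161251
tube 214 [-0.02024607 -0.00987477] [-0.01991896  0.01787154]
```

View pics/end.png

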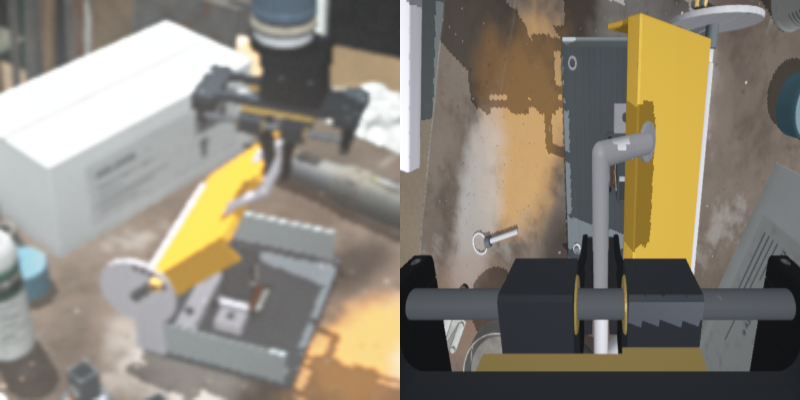

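The side view shows the hood held by its bar at about 0.79 rad. The foot is still at home, with its brown weld to the front.

step_arm:
  rows:
    - [0,0,0,0,0,0]
    - [0,0,0,0,0,0]
    - [0,0,0,0,0,0]
    - [0,0,0,0,0,0]

```text
time: 17.58
position: [0.4894, -0.0496, 0.2468]
tool_rot: [0.606, 0.795, 0.0, -0.0]
ft_force: [-1.7, 4.7, -0.3]
grip_width: 0.0108
grip_force: 25.0
```

```bash
python3 -c "
from rig import *
o=get_obs();print(o['position'],o['time'],o['grip_force']);print(hand_in())"
```

```text
[ 0.48937028 -0.04962697  0.24679578] 17.575 24.998198747634888
the job is handed in; nothing more can be done
None
```

The job is handed in, with no verdict returned: the post foot sits against both stops with the rough weld to the front and is let go, and the arm is holding the hood by its bar at about 45 degrees (measured 0.79 rad).

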